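# Set the inspection camera over the marked spot of a line card

### The arm

A 6-joint arm with a two-finger parallel gripper is mounted at the origin on the work surface. World frame = base frame: x ahead of the robot, y to its left, z up, the work surface at z = 0. Lengths are in mm, angles in rad, forces in N, time in s.
With the tool pointing down it reaches from about 350 to 975 mm from the base axis. Payload 7.1 kg.
Tool frame: the origin (TCP) lies at the very end of the fingers, on their centre line; the grasp point (between the pads) lies ctrl.hold_point_z behind it (ctrl.hold_point_z is the distance from the TCP to the grasp point, in mm); z points along the fingers, y is the line along which they close (so a half turn about z gives the same grasp; the last joint's range is limited). The gripper opens to 88 mm and grips with 3 to 60 N. Pads are 20 mm wide; open, the fingers measure 115 mm over their backs; the gripper's body (75 mm by 178 mm) begins 61 mm behind the grasp point.
Start: joints at [1.276, 0.423, 1.63, -0, 1.089, -0.019], TCP at [170.166, 601.372, 199.375] pointing down, gripper open.
Joint ranges: [-3, 3], [-0.9, 2.11], [0.09, 2.58], [-1.31, 4.45], [0.11, 2.69], [-2.54, 2.54]. Speed limits (rad/s): [2.39, 2.39, 3.01, 3.14, 3.14, 3.14].

### API

Orientations are given as a rotation vector (axis times angle).
In Python, from workcell import ctrl gives the robot as it stands. The module is installed in compiled form; this text tells all that it offers.
- The arm moves only by the shell command python3 -m creep 'ROWS'. ROWS is JSON, a list of rows, each an object with "translation": the shift along the tool's x, y, z in mm, a list of three; "angular": the turn, a rotation vector about the tool's x, y, z in rad, a list of three; "jaw": the opening, from 0 (shut) to 1 (fully open). A call has exactly 8 rows; each row is the pose to reach, as a shift and turn from the pose commanded when the call began, along the tool's axes at that moment; what a row does not reach only later rows make up. A row lasts 1/8 s, in which the tool goes at most 62.5 mm and 10.7 degrees, less where a joint would pass 70% of its speed; a pose out of reach is approached as far as the arm can. A call with a gripper value outside its range is refused whole. The fingers move at their own pace and stop on an object; the grip force is fixed at half the most. Time passes only in rows, so rows that repeat a pose let the fingers close, or fill a call up. It gives the time, the measured TCP pose, the force, the opening and the grip force at its end, in the units of the state.
- ctrl.get_obs(): the state, without advancing time (a new reading comes with each control period).
- ctrl.get_image(name): name is "scene" or "top" or "wrist"; returns the picture (400x640x3 uint8, red, green, blue); there is no depth.
- ctrl.camera_info(name): a dict with "camera_matrix" (3x3 intrinsics, pixels), "distortion" ([k1, k2, p1, p2, k3] as OpenCV has them; the pictures are not rectified), "world_from_camera" (4x4, takes a point from camera to world coordinates). Camera axes: x right, y up, looking along -z (the intrinsics and any distortion apply to the point x, -y, -z); pixel columns grow to the right and rows downward; lengths in mm; the calibration is good to about 2 mm. A picture is of the moment at which its call begins: read the wrist's pose just before it. camera_info takes no time and is no camera call; for the wrist camera it gives the pose at the moment of the call.
- ctrl.close_job(): hands the job in; it is judged then, once.
Trained networks look in the newest picture that a camera, given by its name, has taken for a name from the list of things; names that differ only in an ending like _2 or _b are one class to them, and where a whole thing is asked for, a point or a joint stands for the part that bears it (a point fixed in the world has none). Each returns a list of dicts, best first, with "score" (0 to 1); they miss things now and then, are a little off and sometimes report something else, mostly with a low value. They report only what shows in the picture. A call takes as long as a camera call.
- ctrl.look_for(camera, label): "rect" ([left, top, right, bottom] in pixels, round what is visible of it).
The state is a dict: "t": time; "qpos": joint angles; "qvel": joint speeds; "joint_torque": joint torques, N m; "ee_pos": TCP position; "orientation": TCP orientation; "ft_force": force on the tool from outside, world axes, zero at the start; "moment": the same for the moment, N m; "width": finger opening in mm; "grasp_force": force on a finger pad.
Only numpy, scipy, OpenCV 4.12 (cv2) and the standard library are available. Lean on these libraries where they do the work, as an engineer would, in place of code of your own. Each camera call takes 0.05 s, during which the arm holds its last target. There are 200 camera calls.

### The job

First slide the inspection stand's carriage along its rail by the upright grip on top until its pointer points at the steel clip on the track rule, and let go of that grip. Then pinch the camera head's grip block so that its lock button is squeezed in, draw the boom out until the head's pointer points at the steel clip on the scale rule, and finish holding it there with the button squeezed in, because the spring pulls it back. Keep the carriage at its clip, do not shift the clips, and leave the modules, trays and other things lying where they are.

Things in the scene. Friction and masses are not known exactly. Their poses are not given: they have to be found in the camera images.
- stand: Inspection stand, fixed: an aluminium rail (360 mm long, top 90 mm above the table) on two grey feet, a green circuit card before it. Origin on the table under the rail's middle; y axis along the rail (the carriage slides to +y), -x points along the boom, towards the robot, z up. The card lies 70 to 272 mm in front of the rail; nothing on it is taller than 30 mm.
- slide_grip (a point): Centre of the top face of the slider grip, a grey upright fin on top of the carriage: 28 mm (stand x) by 20 mm (stand y), 40 mm tall, its top 182 mm above the table, standing on a black sleeve (24 mm wide, top 142 mm above the table). Moving it moves the carriage, boom, camera head and scale rule together along the rail.
- carriage (a joint): Position of the carriage along the rail, 0 to 0.18 m, growing towards stand +y. It stays where it is left (friction about 3 N).
- track_pointer (a point): Tip of the small black pointer on the back (+x) side of the carriage, 49 mm behind and 32 mm to the +y side of the slider grip's centre; it points at the white track rule behind the rail.
- track_mark (a point): Centre of the top of the track clip, a dark steel clip 12 mm wide (along the rail) astride the track rule. It sits tight and is not to be moved.
- track_clip (a joint): Position of the track clip along the rail, on the same zero as joint carriage: the pointer is at the middle of the clip when the two values are equal.
- head_grip (a point): On the camera head: middle of the pinch, on the boom's axis, at the height of the lock button's centre, 176 mm above the table. Pinch here from above, fingers closing along stand x: one pushes the button in, the other bears on the back of the upright grey block (18 mm in x, 30 mm in y, top 191 mm above the table) 12 mm to the +x side. 30 mm wide before, 24 mm after.
- button_face (a point): Centre of the outer face of the round steel lock button (diameter 20 mm) that stands 12 mm out of the block's robot-facing (-x) side and is pushed towards stand +x. 18 mm to the -x side of point head_grip when out, 12 mm when in. The head below the block is 38 x 32 mm, top 145 mm up. With the boom home, head_grip is 97 mm in front (-x) of the slider grip.
- lock_button (a joint): Travel of the lock button, 0 (out) to 0.006 m (fully in). It is sprung: 3 N to start, 6.6 N fully in; it comes out again when let go. The boom is free when it is more than about 0.004 m in.
- boom (a joint): Extension of the telescoping boom, 0 (home) to 0.125 m, growing towards stand -x. At home it is locked unless the button is held in. A spring pulls it home with 3 to 4.5 N; let go, it runs back until the popped-out latch stops it at about 0.02 m.
- scale_pointer (a point): Tip of the small black pointer on the +y side of the camera head, 34 mm from the boom's axis and 3 mm in front (-x) of point head_grip; it points at the white scale rule beside the boom.
- scale_mark (a point): Centre of the top of the scale clip, a dark steel clip 12 mm wide (along the boom) astride the scale rule, which is carried by the carriage at 46 mm to the +y side of the boom's axis (rule 20 mm wide, top about 123 mm above the table, clip top 130 mm). It sits tight and is not to be moved.
- scale_clip (a joint): Position of the scale clip along the boom, on the same zero as joint boom: the pointer is at the middle of the clip when the two values are equal (0.055 to 0.11 m).
- module_a: loose transceiver module, 70 x 14 x 10 mm, lying on the circuit card (a bystander); origin: centre of its underside
- module_b: another such module lying on the circuit card (a bystander); origin: centre of its underside
- module_c: another such module lying on the table at the left (a bystander); origin: centre of its underside
- tray_stack: stack of four clear module trays, 160 x 120 x 75 mm, at the left (a bystander); origin: centre of its underside
- cap_tray: shallow clear tray of black dust caps, 130 x 170 x 25 mm, at the right (a bystander); origin: centre of its underside
- screwdriver: screwdriver, 170 mm long, at the right (a bystander); origin: centre of its underside
- cleaner: small cleaner bottle, diameter 44 mm, 110 mm tall, at the right (a bystander); origin: centre of its underside
- mug: white mug, diameter 76 mm, 90 mm tall, at the left (a bystander); origin: centre of its underside

How it is judged (in metres and radians):
On the way, in this order (a step that is already met when the one before it is completed fails the run):
1. the carriage's pointer is at the track clip (within 6 mm) and its grip has been let go (y of track_pointer in the frame of track_mark between -0.006 and 0.006 m and contact force between the fingers and carriage below 0.3 N), for 0.2 s.
2. the lock button is squeezed in, the boom still near home (value of joint lock_button above 0.004 m and value of joint boom below 0.03 m), for 0.1 s.
At the end, for the whole second after the job is handed in: The fingers hold the camera head with the lock button squeezed in (more than 4 mm), the boom at rest with its pointer within 6 mm of the middle of the scale clip, and the carriage's pointer within 6 mm of the middle of the track clip (y of track_pointer in the frame of track_mark between -0.006 and 0.006 m and x of scale_pointer in the frame of scale_mark between -0.006 and 0.006 m and value of joint lock_button above 0.004 m and contact force between the fingers and boom above 2 N and velocity of joint boom between -0.01 and 0.01 m/s); the arm keeps its last pose, push and grip.
It fails at once if a clip is pushed hard (over 15 N) or the track clip shifted (over 4 mm) (contact force between any of the arm, the fingers and scale_clip above 15 N or distance of track_mark from where it was at the start of the episode above 0.004 m).
It fails at once if a bystander is shifted by more than 20 mm (distance of any of module_a, module_b, module_c, tray_stack, cap_tray, screwdriver, cleaner, mug from where it was at the start of the episode above 0.02 m).
It also fails if it takes over 43 s, if anything falls off the work surface, if the arm or the gripper's body presses on something with over 40 N, if the wrist force passes 120 N, or if a joint passes its speed limit or range.

## Working session

There is one attempt and no reset: what is moved stays moved. The work goes in short steps, Python scripts to look and compute and a shell command to move; the robot and the scene stay as the last step left them, time stands still between calls to the robot, and variables do not carry over. Pictures are saved under pics/ and viewed, at most 10 in all, crops included, and the job is handed in when it is done.

```bash
mkdir -p pics
cat > h.py <<'E'
import numpy as np, cv2
from workcell import ctrl
from scipy.spatial.transform import Rotation as R
def snap(c,name=None):
    info=ctrl.camera_info(c); im=ctrl.get_image(c)
    if name: cv2.imwrite(f'pics/{name}.png',im[:,:,::-1])
    return info,im
def ray(info,px):
    K=np.array(info['camera_matrix']);d=np.array(info['distortion']);T=np.array(info['world_from_camera'])
    u=cv2.undistortPoints(np.array([[px]],float),K,d)[0,0]
    return T[:3,3],T[:3,:3]@np.array([u[0],-u[1],-1.])
def atz(info,px,z):
    o,v=ray(info,px); return o+v*(z-o[2])/v[2]
def proj(info,p):
    K=np.array(info['camera_matrix']);d=np.array(info['distortion']);T=np.array(info['world_from_camera'])
    q=T[:3,:3].T@(np.array(p,float)-T[:3,3]); q=q*[1,-1,-1]
    return cv2.projectPoints(q.reshape(1,3),np.zeros(3),np.zeros(3),K,d)[0].ravel()
def tri(rays):
    A=np.zeros((3,3));b=np.zeros(3)
    for o,v in rays:
        v=v/np.linalg.norm(v);P=np.eye(3)-np.outer(v,v);A+=P;b+=P@o
    return np.linalg.solve(A,b)
E
python3 - <<'E'
from h import *
np.set_printoptions(precision=1,suppress=True)
o=ctrl.get_obs();print(o['t'],o['ee_pos'],o['orientation'],ctrl.hold_point_z)
print(R.from_rotvec(o['orientation']).as_matrix())
for c in ['scene','top']:
    i,im=snap(c,c+'0');print(c,np.array(i['world_from_camera'])[:3,3],i['camera_matrix'][0][0])
    for l in ['slide_grip','track_pointer','track_mark','head_grip','button_face','scale_pointer','scale_mark','stand']:
        print(l,[(np.round(x['rect']).tolist(),round(x['score'],2)) for x in ctrl.look_for(c,l)[:2]])
cv2.imwrite('pics/both.png',np.vstack([cv2.imread('pics/scene0.png'),cv2.imread('pics/top0.png')])[:, :])
E
```

```text
0.0 [170.  600.8 198.6] [-0.4 -3.1  0. ] 18.700000000000003
[[-1.   0.3 -0. ]
 [ 0.3  1.  -0. ]
 [ 0.  -0.  -1. ]]
scene [ 992.6 -454.6 1245.2] 463.0036537279129
slide_grip [([274.0, 213.0, 375.0, 300.0], 0.76), ([381.0, 247.0, 394.0, 253.0], 0.7)]
track_pointer [([276.0, 211.0, 373.0, 299.0], 0.75), ([304.0, 241.0, 317.0, 260.0], 0.23)]
track_mark [([382.0, 249.0, 392.0, 253.0], 0.48)]
head_grip [([306.0, 238.0, 318.0, 260.0], 0.84), ([275.0, 210.0, 371.0, 298.0], 0.6)]
button_face [([304.0, 239.0, 320.0, 259.0], 0.61)]
scale_pointer [([380.0, 248.0, 393.0, 256.0], 0.64), ([303.0, 238.0, 324.0, 262.0], 0.55)]
scale_mark []
stand [([248.0, 184.0, 410.0, 334.0], 0.7), ([382.0, 249.0, 394.0, 255.0], 0.64)]
top [ 450.9   16.5 1391. ] 373.928351564082
slide_grip [([339.0, 129.0, 375.0, 225.0], 0.59), ([425.0, 158.0, 442.0, 168.0], 0.44)]
track_pointer [([344.0, 128.0, 376.0, 225.0], 0.78)]
track_mark []
head_grip []
button_face [([439.0, 182.0, 491.0, 227.0], 0.64)]
scale_pointer [([355.0, 173.0, 370.0, 187.0], 0.56)]
scale_mark [([342.0, 130.0, 373.0, 224.0], 0.33)]
stand [([276.0, 131.0, 395.0, 244.0], 0.74), ([212.0, 154.0, 246.0, 176.0], 0.21)]
```

Run:
```python
import cv2,numpy as np
a=cv2.imread('pics/scene0.png')[170:345,235:425];b=cv2.imread('pics/top0.png')[110:260,255:445]
f=lambda x,k:cv2.resize(x,None,fx=k,fy=k,interpolation=cv2.INTER_CUBIC)
cv2.imwrite('pics/a.png',f(a,3.4));cv2.imwrite('pics/b.png',f(b,4))
```

```text
(no output)
```

View pics/a.png

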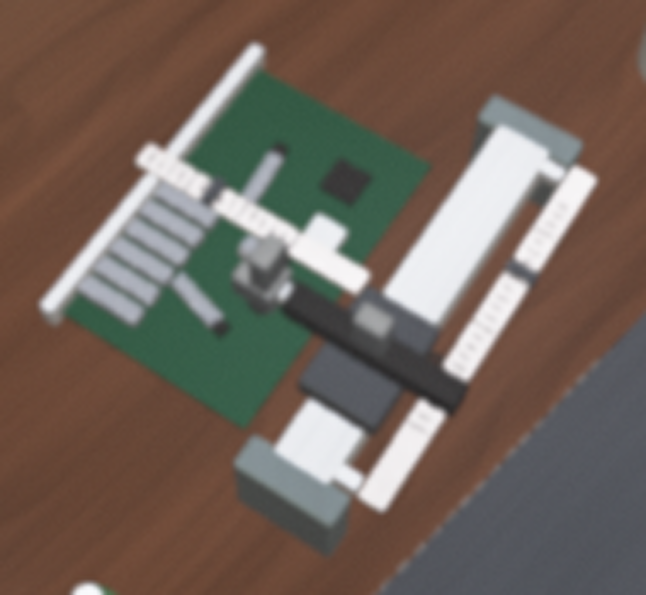

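View pics/b.png

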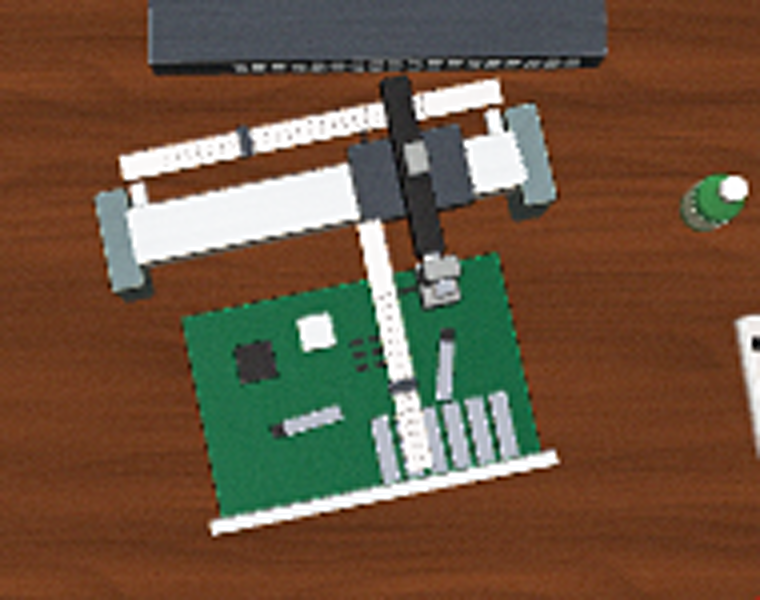

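The crops show the carriage near the right end of the rail. Top-view full-picture pixels are fin (359,149), track clip (316.5,145), head block (365,176.5) and scale clip (356,206.5). In the scene view the track clip is at (388,249.5) and the fin at (345,263.5).

Run:
```python
from h import *
np.set_printoptions(precision=1,suppress=True)
t=ctrl.camera_info('top');s=ctrl.camera_info('scene')
T=lambda x,y:(255+x/4,110+y/4); S=lambda x,y:(235+x/3.4,170+y/3.4)
fin=atz(t,T(416,155),182);print('fin',fin,atz(s,S(375,318),182))
clip=tri([ray(t,T(246,141)),ray(s,S(520,270))]);print('clip',clip)
head=atz(t,T(441,266),191);print('head',head,atz(s,S(266,248),191))
print('scaleclip',atz(t,T(403,386),130),atz(s,S(212,190),130))
z=clip[2]
a=atz(t,T(120,165),z);b=atz(t,T(498,92),z);d=a-b;print('railrule yaw',np.arctan2(-d[0],d[1]))
a=atz(t,T(212,528),0);b=atz(t,T(556,458),0);d=a-b;print('card yaw',np.arctan2(-d[0],d[1]),)
d=fin-head;print('boom yaw',np.arctan2(d[1],d[0]))
yaw=np.arctan2(-(a-b)[0],(a-b)[1])
A=np.array([[np.cos(yaw),np.sin(yaw)],[-np.sin(yaw),np.cos(yaw)]])
print('clip-fin in stand',A@(clip-fin)[:2])
```

```text
fin [701.1 -74.3 182. ] [699.4 -72.9 182. ]
clip [732.1  67.8 103.3]
head [608.3 -92.2 191. ] [605.  -91.7 191. ]
scaleclip [514.9 -63.9 130. ] [514.4 -64.5 130. ]
railrule yaw 0.17781902027853144
card yaw 0.1903568490949631
boom yaw 0.18979169527930523
clip-fin in stand [ 57.4 133.7]
```

```bash
cat >> h.py <<'E'
def to(p,ydir):
    "shift in tool axes and turn needed for TCP at p, fingers closing along world angle ydir (mod pi), tool down"
    o=ctrl.get_obs();M=R.from_rotvec(o['orientation']);y0=M.as_matrix()[:,1]
    best=None
    for k in (0,np.pi):
        a=ydir+k;y=np.array([np.cos(a),np.sin(a),0]);z=np.array([0,0,-1.]);x=np.cross(y,z)
        w=(M.inv()*R.from_matrix(np.c_[x,y,z])).as_rotvec()
        print('shift',np.round(M.inv().apply(np.array(p)-o['ee_pos']),1),'turn',np.round(w,3),'t',round(o['t'],2))
E
python3 - <<'E'
from h import *
to([700,-74,230],np.pi/2+.185)
E
```

```text
shift [-693.7 -505.6  -30.6] turn [ 0.     0.    -0.461] t 0.9
shift [-693.7 -505.6  -30.6] turn [ 0.    -0.     2.681] t 0.9
```

```bash
python3 -m creep '[{"translation":[-46,-34,-10],"angular":[0,0,-0.03],"jaw":1},{"translation":[-92,-67,-20],"angular":[0,0,-0.06],"jaw":1},{"translation":[-138,-101,-30],"angular":[0,0,-0.1],"jaw":1},{"translation":[-184,-134,-30],"angular":[0,0,-0.15],"jaw":1},{"translation":[-230,-168,-30],"angular":[0,0,-0.2],"jaw":1},{"translation":[-276,-201,-30],"angular":[0,0,-0.25],"jaw":1},{"translation":[-322,-235,-30],"angular":[0,0,-0.3],"jaw":1},{"translation":[-368,-268,-30],"angular":[0,0,-0.35],"jaw":1}]'
python3 - <<'E'
from h import *
to([700,-74,230],np.pi/2+.185)
E
```

```text
t: 1.9
ee_pos: [452.3, 241.8, 229.7]
orientation: [-0.119, 3.139, 0.001]
ft_force: [0.1, 0.8, -1.3]
width: 87.8
grasp_force: 0.0
shift [-2.230e+02 -3.336e+02 -3.000e-01] turn [ 0.     0.001 -0.109] t 1.9
shift [-2.230e+02 -3.336e+02 -3.000e-01] turn [ 1.000e-03 -0.000e+00  3.032e+00] t 1.9
```

```bash
python3 -m creep '[{"translation":[-30,-45,0],"angular":[0,0,-0.02],"jaw":1},{"translation":[-60,-90,0],"angular":[0,0,-0.04],"jaw":1},{"translation":[-90,-135,0],"angular":[0,0,-0.06],"jaw":1},{"translation":[-120,-180,0],"angular":[0,0,-0.08],"jaw":1},{"translation":[-150,-225,0],"angular":[0,0,-0.11],"jaw":1},{"translation":[-180,-270,0],"angular":[0,0,-0.11],"jaw":1},{"translation":[-207,-310,0],"angular":[0,0,-0.11],"jaw":1},{"translation":[-223,-333.5,0],"angular":[0,0,-0.11],"jaw":1}]'
python3 - <<'E'
from h import *
i,im=snap('wrist','w1')
print(np.round(i['world_from_camera'],2))
for p in [(700,-74,182),(732,68,103),(607,-92,191)]: print(proj(i,p))
to([700,-74,150],np.pi/2+.185)
E
```

```text
t: 2.9
ee_pos: [699.5, -75.0, 229.1]
orientation: [-0.286, 3.128, -0.0]
ft_force: [-0.2, 0.4, -0.5]
width: 87.9
grasp_force: 0.0
[[-1.8000e-01 -9.5000e-01 -2.4000e-01  6.3526e+02]
 [ 9.8000e-01 -1.8000e-01 -4.0000e-02 -8.7450e+01]
 [-0.0000e+00 -2.4000e-01  9.7000e-01  4.1503e+02]
 [ 0.0000e+00  0.0000e+00  0.0000e+00  1.0000e+00]]
[322.99450704 207.7296679 ]
[446.77712466 238.82462487]
[322.12019411  77.22856607]
shift [ 0.5  3.4 79. ] turn [-0.002  0.001 -0.003] t 2.95
shift [ 0.5  3.4 79. ] turn [2.000e-03 3.000e-03 3.138e+00] t 2.95
```

View pics/w1.png

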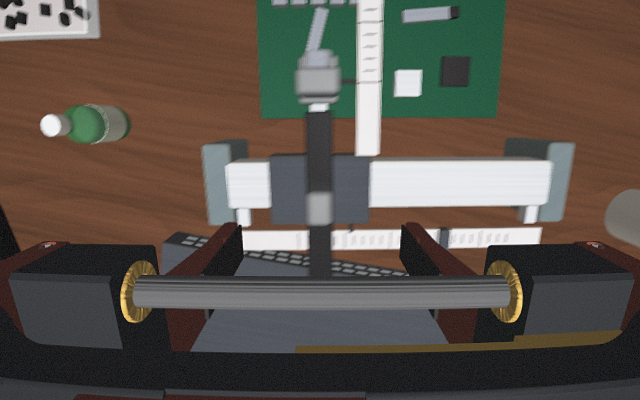

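The wrist view shows the fin between the fingers at (319,207), the track pointer at about (351,229), the track clip at (445,238) and the head block at (319,77).

Run:
```python
from h import *
im=cv2.imread('pics/w1.png')
cv2.imwrite('pics/w1c.png',cv2.resize(im[185:260,215:475],None,fx=3,fy=5,interpolation=cv2.INTER_CUBIC))
i=ctrl.camera_info('wrist')
f=atz(i,(319,207),182);c=atz(i,(445,238),103);p=atz(i,(351,229),103)
a=atz(i,(242,240),100);b=atz(i,(540,236),100);d=b-a
print(f,c,p,'yaw',np.arctan2(-d[0],d[1]))
o=ctrl.get_obs();print(o['t'],o['ee_pos'],o['orientation'])
```

```text
[701.48782157 -79.3645394  182.        ] [733.12818624  63.37370863 103.        ] [741.17122357 -38.4107006  103.        ] yaw 0.1927542937548453
2.95 [700.96380525 -77.13367319 229.04164007] [-2.84874423e-01  3.12715797e+00 -2.41659262e-03]
```

View pics/w1c.png

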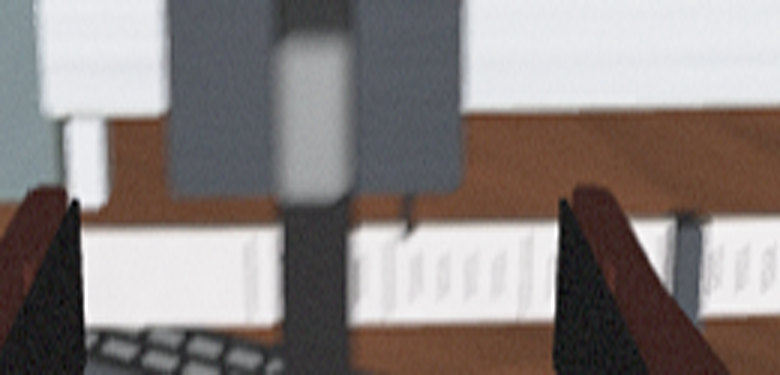

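```bash
python3 -m creep '[{"translation":[0,0,35],"angular":[0,0,0],"jaw":1},{"translation":[0,0,65],"angular":[0,0,0],"jaw":1},{"translation":[0,0,78],"angular":[0,0,0],"jaw":0.7},{"translation":[0,0,78],"angular":[0,0,0],"jaw":0.3},{"translation":[0,0,78],"angular":[0,0,0],"jaw":0.1},{"translation":[0,0,78],"angular":[0,0,0],"jaw":0.1},{"translation":[0,0,78],"angular":[0,0,0],"jaw":0.1},{"translation":[0,0,78],"angular":[0,0,0],"jaw":0.1}]'
python3 - <<'E'
from h import *
i,im=snap('wrist','w2')
cv2.imwrite('pics/w2c.png',cv2.resize(im[170:300,215:535,::-1],None,fx=2.5,fy=4,interpolation=cv2.INTER_CUBIC))
print(proj(i,(733,64,103)),proj(i,(741,-38,103)))
E
```

```text
t: 3.95
ee_pos: [698.5, -72.8, 151.8]
orientation: [-0.289, 3.128, -0.0]
ft_force: [-1.1, -0.3, -0.6]
width: 31.4
grasp_force: 0.0
[474.15801813 273.68599394] [354.05265895 262.85493087]
```

View pics/w2c.png

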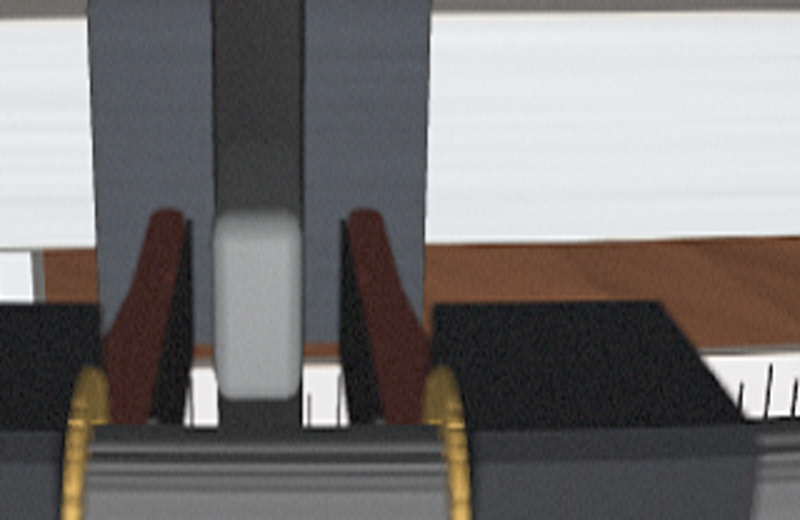

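```bash
python3 -m creep '[{"translation":[0,0,0],"angular":[0,0,0],"jaw":0},{"translation":[0,0,0],"angular":[0,0,0],"jaw":0},{"translation":[0,10,0],"angular":[0,0,0],"jaw":0},{"translation":[0,32,0],"angular":[0,0,0],"jaw":0},{"translation":[0,56,0],"angular":[0,0,0],"jaw":0},{"translation":[0,80,0],"angular":[0,0,0],"jaw":0},{"translation":[0,95,0],"angular":[0,0,0],"jaw":0},{"translation":[0,99,0],"angular":[0,0,0],"jaw":0}]'
python3 - <<'E'
from h import *
i,im=snap('wrist','w3')
cv2.imwrite('pics/w3c.png',cv2.resize(im[170:300,215:475,::-1],None,fx=3,fy=4,interpolation=cv2.INTER_CUBIC))
E
```

```text
t: 5.0
ee_pos: [679.1, 26.5, 151.5]
orientation: [0.292, -3.126, -0.0]
ft_force: [-4.3, -4.3, 4.8]
width: 19.6
grasp_force: 30.0
```

```bash
python3 -m creep '[{"translation":[0,0,0],"angular":[0,0,0],"jaw":0},{"translation":[0,0,0],"angular":[0,0,0],"jaw":0.3},{"translation":[0,0,0],"angular":[0,0,0],"jaw":0.7},{"translation":[0,0,0],"angular":[0,0,0],"jaw":0.8},{"translation":[0,0,-25],"angular":[0,0,0],"jaw":0.8},{"translation":[0,0,-55],"angular":[0,0,0],"jaw":0.8},{"translation":[0,0,-78],"angular":[0,0,0],"jaw":0.8},{"translation":[0,0,-78],"angular":[0,0,0],"jaw":0.8}]'
python3 - <<'E'
from h import *
i,im=snap('wrist','w4')
cv2.imwrite('pics/w4c.png',cv2.resize(im[40:260,215:475,::-1],None,fx=2.7,fy=2.7,interpolation=cv2.INTER_CUBIC))
E
```

```text
t: 6.05
ee_pos: [681.6, 24.6, 231.3]
orientation: [-0.288, 3.124, -0.0]
ft_force: [0.3, 0.7, 0.2]
width: 70.0
grasp_force: 0.0
```

View pics/w4c.png

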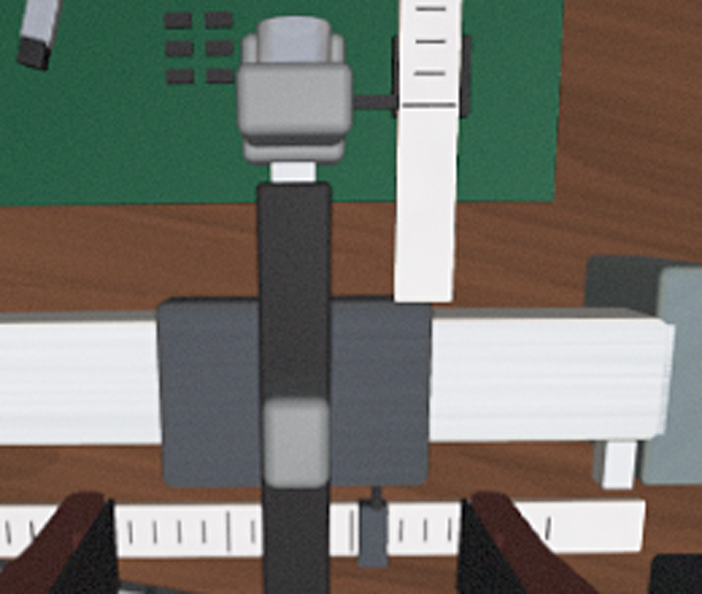

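The pointer is at crop x=376 and the clip at 373, about 1.3 mm apart, so the carriage is placed and released. Next is the head.

Run:
```python
from h import *
i=ctrl.camera_info('wrist')
b=atz(i,(215+295/2.7,40+100/2.7),191);f=atz(i,(215+296/2.7,40+443/2.7),182);print(b,f)
sc=[(585.2),(7.2)]
u=np.array([np.cos(.19),np.sin(.19)]);print('head_grip',b[:2]-3*u,f[:2]-97*u)
print(np.round(ctrl.get_obs()['qpos'],2))
to([584,6,225],.19)
```

```text
[587.71251693   8.83237926 191.        ] [678.1677083   26.29494432 182.        ]
head_grip [584.76650423   8.26580258] [582.9132975    7.97563151]
[ 0.02  0.48  1.47  0.    1.19 -1.74]
shift [98.4 -0.6  4.5] turn [1.000e-03 1.000e-03 1.565e+00] t 6.1
shift [98.4 -0.6  4.5] turn [-1.000e-03  1.000e-03 -1.577e+00] t 6.1
```

```bash
python3 -m creep '[{"translation":[12,0,0],"angular":[0,0,0.17],"jaw":0.9},{"translation":[24,0,0],"angular":[0,0,0.34],"jaw":0.9},{"translation":[36,0,0],"angular":[0,0,0.51],"jaw":0.9},{"translation":[48,0,0],"angular":[0,0,0.68],"jaw":0.9},{"translation":[60,0,0],"angular":[0,0,0.85],"jaw":0.9},{"translation":[72,0,0],"angular":[0,0,1.02],"jaw":0.9},{"translation":[84,0,0],"angular":[0,0,1.19],"jaw":0.9},{"translation":[96,0,0],"angular":[0,0,1.36],"jaw":0.9}]'
python3 - <<'E'
from h import *
to([584,8,157],.19)
E
```

```text
t: 7.1
ee_pos: [584.6, 6.9, 227.6]
orientation: [-1.749, -2.607, 0.002]
ft_force: [0.0, -0.3, -0.4]
width: 79.3
grasp_force: 0.0
shift [ 1.1  0.  70.6] turn [-0.002 -0.001  0.199] t 7.1
shift [ 1.1  0.  70.6] turn [ 1.000e-03 -4.000e-03 -2.942e+00] t 7.1
```

Finish the turn, descend 35 mm, and look before going lower.

```bash
python3 -m creep '[{"translation":[1,0,0],"angular":[0,0,0.15],"jaw":0.9},{"translation":[1,0,0],"angular":[0,0,0.2],"jaw":0.9},{"translation":[1,0,8],"angular":[0,0,0.2],"jaw":0.9},{"translation":[1,0,16],"angular":[0,0,0.2],"jaw":0.9},{"translation":[1,0,22],"angular":[0,0,0.2],"jaw":0.9},{"translation":[1,0,22],"angular":[0,0,0.2],"jaw":0.9},{"translation":[1,0,22],"angular":[0,0,0.2],"jaw":0.9},{"translation":[1,0,22],"angular":[0,0,0.2],"jaw":0.9}]'
python3 - <<'E'
from h import *
i,im=snap('wrist','w5')
u=np.array([np.cos(.19),np.sin(.19)])
print(proj(i,(584+3*u[0],8+3*u[1],191)),proj(i,(515-18.7,-64+100,130)))
cv2.imwrite('pics/w5.png',im[:,:,::-1])
to([584,8,157],.19)
E
```

```text
t: 8.1
ee_pos: [585.7, 7.9, 207.7]
orientation: [1.994, 2.427, 0.001]
ft_force: [0.0, 0.2, -0.3]
width: 79.2
grasp_force: 0.0
[323.28733882 217.10994707] [223.47278161 144.39287009]
shift [ 0.4 -1.7 50.7] turn [0.001 0.    0.005] t 8.15
shift [ 0.4 -1.7 50.7] turn [-0.000e+00  1.000e-03 -3.137e+00] t 8.15
```

View pics/w5.png

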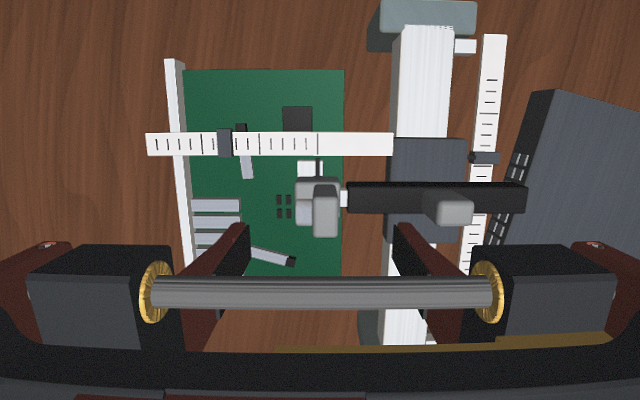

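The block top is centred at (324,217), as predicted. The scale clip is at (225,143) and the pointer near (319,165). Now descend and pinch.

```bash
python3 -m creep '[{"translation":[0,-1,20],"angular":[0,0,0],"jaw":0.9},{"translation":[0,-1,40],"angular":[0,0,0],"jaw":0.9},{"translation":[0,-1,50],"angular":[0,0,0],"jaw":0.7},{"translation":[0,-1,50],"angular":[0,0,0],"jaw":0.4},{"translation":[0,-1,50],"angular":[0,0,0],"jaw":0.2},{"translation":[0,-1,50],"angular":[0,0,0],"jaw":0},{"translation":[0,-1,50],"angular":[0,0,0],"jaw":0},{"translation":[0,-1,50],"angular":[0,0,0],"jaw":0}]'
python3 - <<'E'
from h import *
i=ctrl.camera_info('wrist')
# previous picture's pose differs; use pure translation from it
i['world_from_camera']=np.array(i['world_from_camera']);i['world_from_camera'][2,3]+=50
u=np.array([np.cos(.19),np.sin(.19)])
c=atz(i,(225,143),130)[:2];h=atz(i,(324,217),191)[:2]
for z in (115,123,130): print((atz(i,(319,158),z)[:2]-c)@u)
print('boom needed',(h-3*u-3*u-c)@u)
E
```

```text
t: 9.15
ee_pos: [584.8, 7.7, 157.7]
orientation: [1.994, 2.427, 0.001]
ft_force: [3.3, 1.2, -1.7]
width: 23.8
grasp_force: 30.0
78.90870667226527
78.95606069492315
78.99749546474885
boom needed 76.90229185594006
```

The width is 23.8 mm, so the button is in. Draw the boom out.

```bash
python3 -m creep '[{"translation":[0,0,0],"angular":[0,0,0],"jaw":0},{"translation":[0,-8,0],"angular":[0,0,0],"jaw":0},{"translation":[0,-22,0],"angular":[0,0,0],"jaw":0},{"translation":[0,-38,0],"angular":[0,0,0],"jaw":0},{"translation":[0,-54,0],"angular":[0,0,0],"jaw":0},{"translation":[0,-68,0],"angular":[0,0,0],"jaw":0},{"translation":[0,-76,0],"angular":[0,0,0],"jaw":0},{"translation":[0,-78,0],"angular":[0,0,0],"jaw":0}]'
python3 - <<'E'
from h import *
i,im=snap('wrist','w6')
cv2.imwrite('pics/w6c.png',cv2.resize(im[40:260,215:535,::-1],None,fx=2.5,fy=2.5,interpolation=cv2.INTER_CUBIC))
i,im=snap('top','t6')
cv2.imwrite('pics/t6c.png',cv2.resize(im[110:260,255:445,::-1],None,fx=4,fy=4,interpolation=cv2.INTER_CUBIC))
E
```

```text
t: 10.15
ee_pos: [507.6, -7.4, 157.6]
orientation: [1.995, 2.427, 0.001]
ft_force: [4.4, 3.4, 0.5]
width: 23.1
grasp_force: 30.0
```

View pics/w6c.png

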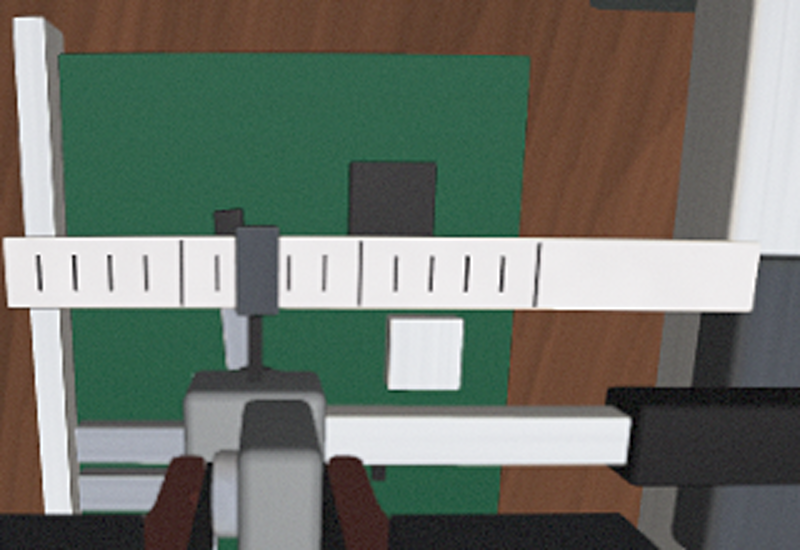

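The pointer is at crop x=255 and the clip centre at 257, within about 1 mm. Next, check that the carriage is still at its clip.

Run:
```python
from h import *
i,s=snap('scene','s6')
a=cv2.imread('pics/t6.png')[120:200,280:400];b=s[200:280,320:440,::-1]
f=lambda x:cv2.resize(x,(396,264),interpolation=cv2.INTER_CUBIC)
cv2.imwrite('pics/ab.png',np.hstack([cv2.resize(a,(396,264)),f(b)]))
o=ctrl.get_obs();print(o['t'],o['width'],o['grasp_force'],o['ft_force'],o['ee_pos'])
```

```text
10.3 23.490655960860725 30.003299117088318 [2.28173428 2.99662579 2.25261797] [508.24743846  -7.28533007 157.53090539]
```

View pics/ab.png

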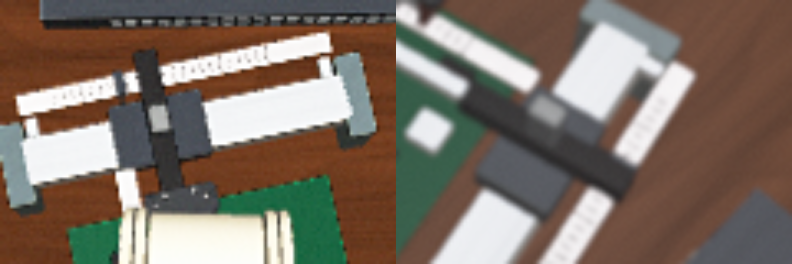

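Run:
```python
from h import *
t=ctrl.camera_info('top');s=ctrl.camera_info('scene')
v=np.array([-np.sin(.19),np.cos(.19)])
f1=atz(t,(280+160/3.3,120+117/3.3),182);c1=atz(t,(280+122/3.3,120+84/3.3),103)
f2=atz(s,(320+(548-396)/3.3,200+109/3.3),182)
print(f1,f2,c1,(c1-f1)[:2]@v)
for f,g in ((f1,(701.1,-74.3)),(f2,(699.4,-72.9))): print((f[:2]-g)@v)
```

```text
[680.37318091  25.6423123  182.        ] [678.94538113  27.90490747 182.        ] [731.34690509  66.07290238 103.        ] 30.07616946647005
102.05821809233151
102.85388277063286
```

```bash
python3 -m creep '[{"translation":[0,0,0],"angular":[0,0,0],"jaw":0},{"translation":[0,0,0],"angular":[0,0,0],"jaw":0},{"translation":[0,0,0],"angular":[0,0,0],"jaw":0},{"translation":[0,0,0],"angular":[0,0,0],"jaw":0},{"translation":[0,0,0],"angular":[0,0,0],"jaw":0},{"translation":[0,0,0],"angular":[0,0,0],"jaw":0},{"translation":[0,0,0],"angular":[0,0,0],"jaw":0},{"translation":[0,0,0],"angular":[0,0,0],"jaw":0}]' && python3 -c "
from workcell import ctrl
print(ctrl.close_job())"
```

```text
t: 11.3
ee_pos: [508.4, -7.3, 157.5]
orientation: [1.994, 2.427, 0.001]
ft_force: [4.0, 2.9, 3.3]
width: 23.2
grasp_force: 30.0
the job is handed in; nothing more can be done
None
```

I handed the job in at 11.3 s, with no verdict returned: by my measurements the carriage pointer is about 2 mm from the middle of the track clip and the scale pointer within about 1 mm of the scale clip's middle, with the head held at 30 N and the button squeezed in (finger opening 23.2 mm).

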